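Set up and start the sample shaker

ROBOT

A 6-joint arm with a two-finger parallel gripper is mounted at the origin on the work surface. World frame = base frame: x ahead of the robot, y to its left, z up, the work surface at z = 0. Lengths are in m, angles in rad, forces in N, time in s.
With the tool pointing down it reaches from about 0.25 to 0.775 m from the base axis. Payload 4 kg.
Tool frame: the origin (TCP) lies midway between the tips of the shut fingers; the grasp point (between the pads) lies 19 mm behind it; z points along the fingers, y is the direction in which the jaws open and shut (so a half turn about z gives the same grasp; the last joint's range is limited). The gripper opens to 94 mm and grips with 3 to 60 N. Pads are 16 mm wide; open, the fingers measure 119 mm over their backs; the gripper's body (75 mm by 177 mm) begins 78 mm behind the grasp point.
Start: joints at [-1.377, 0.087, 1.371, -0, 1.684, -0.103], TCP at [0.161, -0.526, 0.206] pointing down, gripper open.
Joint ranges: [-3.1, 3.1], [-0.76, 2.03], [0.27, 2.55], [-1.08, 4.22], [0.17, 2.65], [-2.57, 2.57]. Speed limits (rad/s): [2.79, 2.79, 3.14, 3.14, 3.14, 3.14].

INTERFACE

Orientations are given as [roll, pitch, yaw] about the fixed x, y, z axes, in that order (R = Rz(yaw) Ry(pitch) Rx(roll)).
In Python, from bench import get_obs, snapshot, ticket gives the robot as it stands.
- The arm moves only by the shell command python3 -m creep 'ROWS' [OPENING]. ROWS is JSON, a list that holds one entry, the list of rows, each a list of 4 numbers: the shift along the tool's x, y, z in mm, then the turn about the tool's z in degrees. A call has 1 to 8 rows; each row shifts and turns the commanded pose from where the row before left it, along the tool's axes as they then stand; what a row does not reach is not made up. A row lasts 1/8 s, in which the tool goes at most 62.5 mm and 10.7 degrees, less where a joint would pass 70% of its speed; a pose out of reach is approached as far as the arm can. A call with a gripper value outside its range is refused whole. OPENING is the opening, from 0 (shut) to 1 (fully open), set as the call begins (- or left out, the last holds). The fingers move at their own pace and stop on an object; the grip force is fixed at half the most. Time passes only in rows, so rows that do not move let the fingers close. It gives the time, the measured TCP pose, the force and the opening at its end, in the units of the state.
- get_obs(): the state, without advancing time (a new reading comes with each control period).
- snapshot(name): name is "side" or "top" or "wrist"; returns a dict with "color" (480x640x3 uint8, red, green, blue), "depth" (480x640 float32, m along the optical axis (not along the pixel's ray), 0 where there is no reading), "fx", "fy", "cx", "cy" (pixels), "extrinsics" (4x4, takes a point from world to camera coordinates). Camera axes: x right, y down, z forward; pixel columns grow to the right and rows downward; lengths in m; the calibration is good to about 2 mm. The wrist camera is an equidistant fisheye: a pixel r from the principal point sees the ray r / f radians off the axis. A picture is of the moment at which its call begins.
- ticket.close_job(): hands the job in, once; it reports no verdict.
The state is a dict: "time": time; "joint_positions": joint angles; "qvel": joint speeds; "joint_torque": joint torques, N m; "tool_pos": TCP position; "ee_rot": TCP orientation; "wrist_force": force on the tool from outside, world axes, zero at the start; "wrist_torque": the same for the moment, N m; "width": finger opening in m.
Only numpy, scipy, OpenCV 4.12 (cv2) and the standard library are available. Lean on these libraries where they do the work, as an engineer would, in place of code of your own. Each camera call takes 0.05 s, during which the arm holds its last target. There are 200 camera calls.

TASK

Get the sample shaker running. First fit the round tray onto the shaker's drive key, turning it until it drops fully home, and stand all the squat sample jars that are there upright on the tray's floor; with the tray home, turn the speed knob until its pointer is at the white set mark on the dial, and only then, keeping the knob there, turn the hexagonal lock nut under it clockwise until it is tight against its stop. Last, with everything loaded and locked, press the start button fully down and let go, and leave the other things on the table standing where they are.

Things in the scene. Friction and masses are not known exactly. Their poses are not given: they have to be found in the camera images.
- tray: Loose round aluminium tray, 194 mm across, 0.45 kg, starting level on the table. Origin: centre of its underside, z up. Underneath is a boss 90 (x) x 60 x 14 mm high with a central closed slot 64 mm long (along tray x), 17 mm wide, 14 mm deep. The rim's top is 38 mm above the origin.
- tray_floor (a point): Middle of the tray's floor, 20 mm above its underside; axes as the tray's. Low walls along x and y (4 mm thick, 10 mm high; those along y only beyond 50 mm from the middle) part the floor into four compartments, centred at (+-40, +-40) mm; the rim is 93 mm from the middle inside and 18 mm high.
- tray_handle (a point): Where to grip the tray: on its black upright handle bar in the middle, 46 mm above the tray's underside; axes as the tray's. The bar is 50 mm long along x (parallel to the slot beneath), 14 mm thick along y, from the floor up to 12 mm above this point, with a cap 54 x 22 x 6 mm on top.
- drive_key (a point): On the axis of the fixed round shaker (190 mm across), on its steel seat 42 mm above the table, where the tray's underside rests when home. The key is a steel bar 56 mm long (this point's x), 12 mm wide, 12 mm high on the seat. The tray fits either way round (half turn); with its slot not over the key it stays 12 mm too high.
- jar1: Squat closed sample jar, grey with a broad white lid, a cylinder 50 mm across and 62 mm high, 0.15 kg; all jars are alike, 3 or 4 are present. Origin: centre of its underside, z up. Starts upright on the table.
- jar2: Squat closed sample jar, grey with a broad white lid, a cylinder 50 mm across and 62 mm high, 0.15 kg; all jars are alike, 3 or 4 are present. Origin: centre of its underside, z up. Starts upright on the table.
- jar3: Squat closed sample jar, grey with a broad white lid, a cylinder 50 mm across and 62 mm high, 0.15 kg; all jars are alike, 3 or 4 are present. Origin: centre of its underside, z up. Starts upright on the table.
- jar4: Squat closed sample jar, grey with a broad white lid, a cylinder 50 mm across and 62 mm high, 0.15 kg; all jars are alike, 3 or 4 are present. Origin: centre of its underside, z up. Starts upright on the table.
- speed_knob (a joint): Turn of the speed knob in rad, 0 to 2.8, growing clockwise seen from above. It stays where it is left (friction 0.06 N m). Its pointer stands at the set mark when this value equals set_mark.
- knob_grip (a point): Where to grip the speed knob, on its upright axis. The knob is a black bar 38 mm long (along this point's x), 16 mm thick (y) and 22 mm high (1 mm above to 21 mm below this point, then the nut 4 mm lower), with a white line and nose at its +x end, the pointer. Its top is 128 mm above the table. On the fixed grey controller box of 140 x 210 x 70 mm.
- set_mark (a joint): Where the set mark stands, in rad clockwise on the same scale as speed_knob. Never moves in a run, cannot be pushed.
- mark (a point): The white set mark, a flat block 22 x 12 mm lying on the black dial, its centre 50 mm from the knob's axis; its x axis points outward from the knob's axis.
- lock_nut (a joint): Turn of the lock nut in rad, growing clockwise seen from above (tightening); 1.5 is tight, at its stop; it starts loose, below 0.5. Friction 0.12 N m; it neither rises nor sinks and does not itself turn the knob.
- nut_grip (a point): Where to grip the hexagonal steel lock nut, on the knob's axis, 95 mm above the table, 25 mm above the controller's top. The nut is 60 mm across flats, 18 mm high (7 mm above this point to 11 mm below); this point's y axis is square to one pair of flats (other pairs at 60 degrees). The knob stands above it, within 23 mm of the axis, its top 33 mm above this point.
- start_top (a point): Top centre of the round grey start button (32 mm across) on the controller. It is pressed straight down.
- start (a joint): Travel of the start button: 0 up, 0.006 m fully down, which takes 5 N; it springs back.
- reagent: Bystander: white bottle, 52 mm across, 120 mm high. Origin: centre of its underside.
- cup: Bystander: empty clear cup, 56 mm across, 45 mm high. Origin: centre of its underside.
- vial: Bystander: small amber vial, 28 mm across, 55 mm high. Origin: centre of its underside.
There are look-alikes about, which are no part of the job. Leave any black look-alike of the jar4 alone.

How it is judged:
On the way, in this order (a step that is already met when the one before it is completed fails the run):
1. the tray is fully home on the drive key (z of tray in the frame of drive_key between -0.004 and 0.004 m and horizontal distance between tray and drive_key below 0.008 m and angle between the x axis of tray and the x axis of drive_key, either way round below 0.15 rad and angle between tray's own z axis and vertical below 0.06 rad), for 0.2 s.
2. with the tray home, the knob's pointer is at the set mark, the nut still loose (all of step 1 and angle between the x axis of knob_grip and the x axis of mark, either way round below 0.14 rad and not (value of joint lock_nut above 1.4 rad)), for 0.2 s.
3. the lock nut is tight with the knob still at the mark (angle between the x axis of knob_grip and the x axis of mark, either way round below 0.14 rad and value of joint lock_nut above 1.4 rad), for 0.2 s.
4. the start button is pressed with the tray home, every jar standing in it and the setting locked (all of step 1 and all of step 3 and horizontal distance between each of jar1, jar2, jar3, jar4 and tray below 0.085 m and z of jar1 in the frame of tray between 0.012 and 0.026 m and angle between each of jar1, jar2, jar3, jar4's own z axis and vertical below 0.12 rad and z of jar2 in the frame of tray between 0.012 and 0.026 m and z of jar3 in the frame of tray between 0.012 and 0.026 m and z of jar4 in the frame of tray between 0.012 and 0.026 m and value of joint start above 0.004 m), for 0.05 s.
At the end, for the whole second after the job is handed in: Tray home on the key (4 mm in height, 8 mm off centre, 0.15 rad), every jar present upright (0.12 rad) on the tray floor, knob within 0.14 rad of the mark, lock nut beyond 1.40 rad, start button up, all at rest (all of step 1 and all of step 3 and horizontal distance between each of jar1, jar2, jar3, jar4 and tray below 0.085 m and z of jar1 in the frame of tray between 0.012 and 0.026 m and angle between each of jar1, jar2, jar3, jar4's own z axis and vertical below 0.12 rad and z of jar2 in the frame of tray between 0.012 and 0.026 m and z of jar3 in the frame of tray between 0.012 and 0.026 m and z of jar4 in the frame of tray between 0.012 and 0.026 m and linear speed of each of jar1, jar2, jar3, jar4, tray below 0.02 m/s and value of joint start below 0.002 m); the robot touches nothing.
It fails at once if the white bottle is shifted by more than 50 mm or knocked over (distance of reagent from where it was at the start of the episode above 0.05 m or angle between reagent's own z axis and vertical above 0.6 rad).
It fails at once if the empty cup is shifted by more than 50 mm or knocked over (distance of cup from where it was at the start of the episode above 0.05 m or angle between cup's own z axis and vertical above 0.6 rad).
It fails at once if the small vial is shifted by more than 50 mm or knocked over (distance of vial from where it was at the start of the episode above 0.05 m or angle between vial's own z axis and vertical above 0.6 rad).
Of jar1, jar2, jar3, jar4 only 3 to 4 are there at a start; the rules pass over those that are not, and their reading is None.
At some moment in a run one of jar1, jar2, jar3, jar4 may be knocked a few centimetres aside while the robot is not near it.
Once in a run the grip may slacken for a moment while it holds something.
It also fails if it takes over 192 s, if anything falls off the work surface, if the arm or the gripper's body presses on something with over 40 N, if the wrist force passes 120 N, or if a joint passes its speed limit or range.

## Working session

There is one attempt and no reset: what is moved stays moved. The work goes in short steps, Python scripts to look and compute and a shell command to move; the robot and the scene stay as the last step left them, time stands still between calls to the robot, and variables do not carry over. Pictures are saved under pics/ and viewed, on a budget of 14 in all, crops included, one or two more only if the job needs it, and the job is handed in when it is done.

```bash
ls; mkdir -p pics; cat > h.py <<'E'
import numpy as np, cv2
from bench import get_obs, snapshot, ticket
def save(s,n,crop=None,scale=1):
    im=s["color"][:,:,::-1]
    if crop: x0,y0,x1,y1=crop; im=im[y0:y1,x0:x1]
    im=cv2.resize(im,None,fx=scale,fy=scale,interpolation=cv2.INTER_CUBIC)
    cv2.imwrite("pics/"+n,im)
def cloud(s):
    "world XYZ per pixel for pinhole cameras"
    d=s["depth"].astype(float); v,u=np.mgrid[:d.shape[0],:d.shape[1]]
    p=np.stack([(u-s["cx"])/s["fx"]*d,(v-s["cy"])/s["fy"]*d,d],-1)
    T=np.linalg.inv(s["extrinsics"]); return p@T[:3,:3].T+T[:3,3]
def st():
    o=get_obs(); print("t %.2f"%o["time"],"tcp",np.round(o["tool_pos"],4),"rot",np.round(o["ee_rot"],3),"F",np.round(o["wrist_force"],1),"w",round(float(o["width"]),4),"j",np.round(o["joint_positions"],2))
E
python3 - <<'E'
from h import *
st()
s=snapshot("top"); save(s,"top1.png"); print(s["fx"],s["cx"],s["cy"],s["extrinsics"])
np.savez("top1.npz",**s)
s=snapshot("side"); save(s,"side1.png"); np.savez("side1.npz",**s)
E
```

```text
pics
t 0.00 tcp [ 0.1607 -0.5254  0.2043] rot [-3.139 -0.     0.297] F [ 0.7 -0.7 -0.7] w 0.0941 j [-1.38  0.09  1.37 -0.    1.68 -0.1 ]
447.1627852342501 321.26951399634 235.55896085566775 [[ 0.01673614 -0.99964362  0.02079724 -0.04408822]
 [-0.98766712 -0.01976692 -0.15531555  0.56063335]
 [ 0.1556713  -0.01794137 -0.98764597  1.06226371]
 [ 0.          0.          0.          1.        ]]
```

View pics/top1.png

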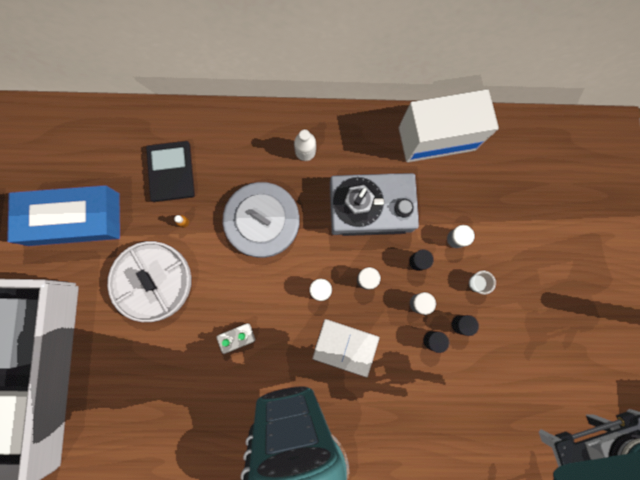

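View pics/side1.png

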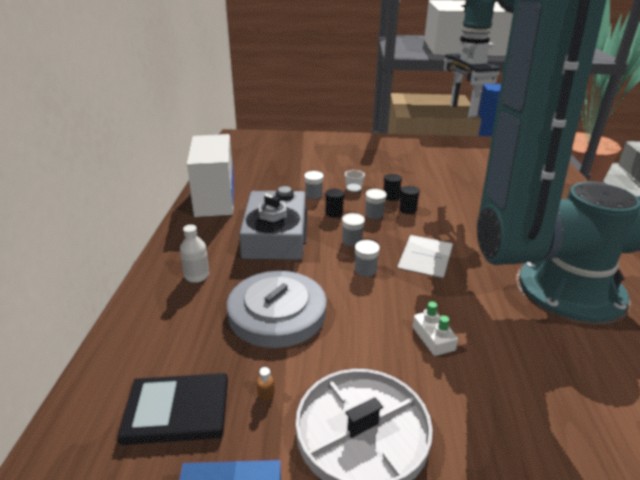

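The top view shows the tray at (150,281), the shaker at (261,218) and the controller at (375,203). The jar candidates are white-lidded at (320,289), (369,278), (424,303) and (461,236). Black look-alikes stand at (421,260), (465,325) and (436,342). The clear cup is at (482,282), the bottle at (305,146) and the vial at (180,221). The four with white lids and grey bodies match the description, and I'll confirm that in an enlarged crop while measuring.

```bash
cat > m.py <<'E'
from h import *
s=dict(np.load("top1.npz")); P=cloud(s); C=s["color"].astype(int)
save(s,"crop1.png",(300,160,510,360),3.0)
def med(m): return np.round(np.array([(P[m][:,i].max()+P[m][:,i].min())/2 for i in range(2)]+[np.median(P[m][:,2])]),4)
V,U=np.mgrid[:480,:640]
def near(u,v,r): return (np.hypot(U-u,V-v)<r)&(s["depth"]>0)
for n,(u,v) in dict(a=(320,289),b=(369,278),c=(424,303),d=(461,236)).items():
    m=near(u,v,20); m&=(abs(P[...,2]-.062)<.006)&(C.min(-1)>120); print(n,med(m),m.sum(),np.round(np.ptp(P[m],0),3), np.round(P[m].mean(0),4))
for n,(u,v) in dict(cup=(482,282),bottle=(305,146),vial=(180,221),b1=(421,260),b2=(465,325),b3=(436,342),rack=(236,338)).items():
    m=near(u,v,18)&(P[...,2]>.02); print(n,med(m),np.ptp(P[m],0).round(3),P[m][:,2].max().round(3))
# tray rim
m=near(150,281,50)&(abs(P[...,2]-.038)<.004); (c,sz,an)=cv2.minAreaRect(P[m][:,:2].astype(np.float32)); print("tray rim",c,sz)
m=near(150,281,30)&(P[...,2]>.052); r=cv2.minAreaRect(P[m][:,:2].astype(np.float32)); print("handle",r,P[m].mean(0))
m=near(261,218,45)&(abs(P[...,2]-.042)<.004); print("seat",med(m),np.ptp(P[m],0))
for lo,hi in((.048,.062),): 
    m=near(261,218,30)&(P[...,2]>lo)&(P[...,2]<hi); r=cv2.minAreaRect(P[m][:,:2].astype(np.float32)); print("key",r,P[m].mean(0),m.sum()); q=P[m][:,:2]; w,v=np.linalg.eigh(np.cov(q.T)); print("ang",np.degrees(np.arctan2(v[1,1],v[0,1])))
m=near(261,218,60)&(P[...,2]>.02); print("shaker",med(m),np.ptp(P[m],0))
m=near(359,200,30)&(P[...,2]>.118); q=P[m][:,:2]; print("knob",cv2.minAreaRect(q.astype(np.float32)),P[m].mean(0),m.sum()); w,v=np.linalg.eigh(np.cov(q.T)); print("ang",np.degrees(np.arctan2(v[1,1],v[0,1])))
m=near(359,200,30)&(abs(P[...,2]-.100)<.006); print("nut",med(m),np.ptp(P[m],0),cv2.minAreaRect(P[m][:,:2].astype(np.float32)))
m=near(404,207,12)&(P[...,2]>.076); print("start",med(m),np.ptp(P[m],0))
m=near(379,202,5)&(C.min(-1)>150)&(P[...,2]<.09); print("mark",P[m].mean(0),m.sum())
E
python3 m.py
```

```text
a [ 0.4294 -0.0339  0.0612] 337 [0.048 0.046 0.01 ] [ 0.4287 -0.034   0.0612]
b [ 0.4579 -0.1503  0.0613] 332 [0.048 0.049 0.011] [ 0.458  -0.1502  0.0613]
c [ 0.4005 -0.284   0.0614] 342 [0.048 0.048 0.011] [ 0.4007 -0.2834  0.0614]
d [ 0.5663 -0.3821  0.0611] 319 [0.048 0.05  0.011] [ 0.5667 -0.3818  0.0611]
cup [ 0.4542 -0.4341  0.0388] [0.054 0.055 0.03 ] 0.05
bottle [0.7884 0.0115 0.0804] [0.045 0.051 0.103] 0.123
vial [0.5955 0.3169 0.0356] [0.026 0.024 0.038] 0.058
b1 [ 0.5064 -0.282   0.0608] [0.049 0.049 0.044] 0.066
b2 [ 0.3504 -0.3862  0.0607] [0.047 0.049 0.047] 0.068
b3 [ 0.3107 -0.3159  0.0613] [0.048 0.051 0.047] 0.067
rack [0.3096 0.1677 0.0303] [0.067 0.082 0.048] 0.069
tray rim (0.44360610842704773, 0.38493460416793823) (0.18939925730228424, 0.19289575517177582)
handle ((0.44261518120765686, 0.3847198784351349), (0.0526793897151947, 0.022287756204605103), 34.513885498046875) [0.44284124 0.38426044 0.06330436]
seat [0.5979 0.1192 0.0414] [0.15973275 0.16709553 0.00790049]
key ((0.6125773787498474, 0.11711280047893524), (0.05296367034316063, 0.047893308103084564), 81.47052764892578) [0.60445547 0.11866298 0.05298736] 113
ang 58.502033427248996
shaker [0.6045 0.1193 0.0351] [0.18923223 0.18888041 0.03880419]
knob ((0.6456332206726074, -0.12324313074350357), (0.015546396374702454, 0.04304317384958267), 59.7916374206543) [ 0.6432588  -0.12196836  0.1267392 ] 114
ang 149.884996942665
nut [ 0.6441 -0.1225  0.102 ] [0.06529674 0.06472274 0.01180451] ((0.6439689993858337, -0.12268710136413574), (0.060540854930877686, 0.06681763380765915), 12.346088409423828)
start [ 0.63   -0.2321  0.0839] [0.0456683  0.04598648 0.01887804]
mark [ 0.6437749  -0.17307522  0.07271574] 52
```

View pics/crop1.png

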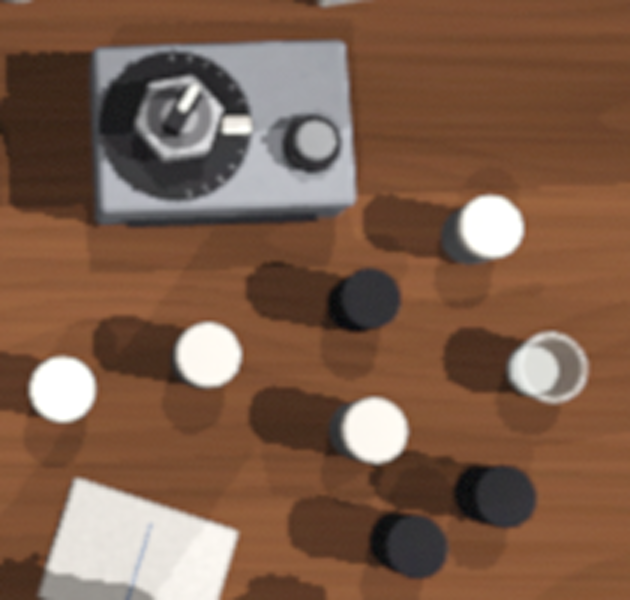

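The crop confirms the jars: (62,389), (208,354), (373,430) and (490,227) have white lids and grey bodies, while the three all-black ones are look-alikes. The knob's nose points up and right (world about -30°) and the mark is at -90°, so it needs about 60° clockwise.

```bash
cat >> h.py <<'E'
from scipy.spatial.transform import Rotation as Ro
def go(x,y,z,yaw=None):
    "tool-axis shift (mm) to reach a world TCP target, then turn (deg)"
    o=get_obs(); R=Ro.from_euler("xyz",o["ee_rot"]); d=R.inv().apply(np.array([x,y,z])-o["tool_pos"])*1e3
    t=0 if yaw is None else (np.degrees(o["ee_rot"][2])-yaw+180)%360-180
    print("shift",d.round(1),"rows>=%.1f"%(np.linalg.norm(d)/62.5),"turn",round(t,1))
E
python3 - <<'E'
from h import *
s=dict(np.load("top1.npz")); P=cloud(s); C=s["color"].astype(int)
V,U=np.mgrid[:480,:640]
g=np.hypot(U-261,V-218)<22
m=g&(C.mean(-1)<125); print(m.sum(),C[218,255:268].mean(-1))
q=P[m][:,:2]; print(cv2.minAreaRect(q.astype(np.float32)),q.mean(0),P[m][:,2].mean()); w,v=np.linalg.eigh(np.cov(q.T)); print(np.degrees(np.arctan2(v[1,1],v[0,1])))
m=(np.hypot(U-150,V-281)<25)&(P[...,2]>.05); q=P[m][:,:2];w,v=np.linalg.eigh(np.cov(q.T)); print("h",q.mean(0),np.degrees(np.arctan2(v[1,1],v[0,1])))
st(); go(.4432,.3845,.15,34.5)
E
```

```text
74 [112.66666667 106.         109.66666667 119.33333333 129.66666667
 134.         135.         135.         134.66666667 140.66666667
 156.         177.66666667 194.        ]
((0.6055004000663757, 0.12599590420722961), (0.06475810706615448, 0.012526942417025566), 57.640384674072266) [0.60779137 0.13269969] 0.04658049155107837
53.291930072798515
h [0.44066225 0.3681175 ] 81.4454027121182
t 0.10 tcp [ 0.1608 -0.5255  0.2045] rot [-3.14  -0.     0.297] F [-0.8 -0.7 -0.2] w 0.0943 j [-1.38  0.09  1.37  0.    1.68 -0.1 ]
shift [ 536.2 -787.5   56.1] rows>=15.3 turn -17.5
```

```bash
python3 -m creep '[[[33.5,-49.2,0,0],[33.5,-49.2,0,0],[33.5,-49.2,0,0],[33.5,-49.2,0,0],[33.5,-49.2,0,0],[33.5,-49.2,0,0],[33.5,-49.2,0,0],[33.5,-49.2,0,0]]]' 1; python3 -m creep '[[[33.5,-49.2,0,0],[33.5,-49.2,0,0],[33.5,-49.2,0,0],[33.5,-49.2,0,0],[33.5,-49.2,0,0],[33.5,-49.2,0,0],[0,0,0,-9],[0,0,0,-8.5]]]'
python3 - <<'E'
from h import *
st(); go(.4432,.3845,.15,34.5)
s=snapshot("wrist"); np.savez("w1.npz",**s); print(s["fx"],s["cx"],s["cy"]); save(s,"w1.png")
E
```

```text
time: 1.1
tool_pos: [0.302, -0.0694, 0.2053]
ee_rot: [3.141, -0.001, 0.296]
wrist_force: [0.1, -0.8, -0.1]
width: 0.0934
time: 2.1
tool_pos: [0.4075, 0.2707, 0.2042]
ee_rot: [-3.141, 0.003, 0.609]
wrist_force: [-0.1, 0.7, 0.2]
width: 0.0939
t 2.10 tcp [0.4075 0.2707 0.2042] rot [-3.141e+00  3.000e-03  6.090e-01] F [-0.1  0.7  0.2] w 0.0939 j [ 0.47 -0.05  1.51 -0.    1.68  1.43]
shift [ 94.6 -72.9  54. ] rows>=2.1 turn 0.4
371.64829954431775 326.0865159326737 234.5746309102997
```

View pics/w1.png

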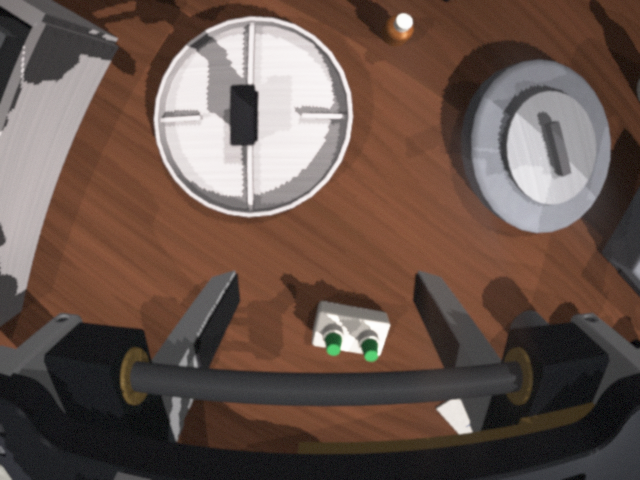

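The wrist view shows the tray at (252,117), with its handle and x-walls near vertical in the image, and the key at (556,143). I'll measure both from here.

```bash
cat >> h.py <<'E'
def fcloud(s):
    "world XYZ per pixel for the fisheye wrist camera"
    d=s["depth"].astype(float); v,u=np.mgrid[:d.shape[0],:d.shape[1]]
    x=(u-s["cx"])/s["fx"]; y=(v-s["cy"])/s["fy"]; th=np.hypot(x,y)+1e-12; k=np.tan(th)/th
    p=np.stack([x*k*d,y*k*d,d],-1); T=np.linalg.inv(s["extrinsics"]); return p@T[:3,:3].T+T[:3,3]
def axis(q):
    c=q.mean(0); w,v=np.linalg.eigh(np.cov(q.T)); r=cv2.minAreaRect(q.astype(np.float32))
    print("mean",c.round(4),"pca",np.degrees(np.arctan2(v[1,1],v[0,1])).round(1)%180,"rect",np.round(r[0],4),np.round(r[1],4),round(r[2],1),"n",len(q))
E
python3 - <<'E'
from h import *
s=dict(np.load("w1.npz")); P=fcloud(s); C=s["color"].astype(int).mean(-1); Z=P[...,2]
def near(c,r): return (np.hypot(P[...,0]-c[0],P[...,1]-c[1])<r)&(s["depth"]>0)
T=(.4432,.3845);K=(.605,.119)
m=near(T,.045)&(Z>.055)&(C<90); axis(P[m][:,:2]); print(Z[m].mean())
m=near(T,.11)&(abs(Z-.038)<.004);axis(P[m][:,:2])
m=near(K,.045)&(Z>.049); axis(P[m][:,:2]); print(Z[m].mean())
m=near(K,.11)&(abs(Z-.042)<.005); axis(P[m][:,:2])
for uv in((556,143),(545,115),(568,172)): print(P[uv[1],uv[0]],C[uv[1],uv[0]])
E
```

```text
mean [0.4448 0.3839] pca 34.5 rect [0.4442 0.384 ] [0.053  0.0223] 32.7 n 1455
0.06479985606076033
mean [0.4443 0.3848] pca 152.5 rect [0.444  0.3842] [0.1929 0.1927] 51.8 n 3017
mean [0.6051 0.1199] pca 57.6 rect [0.6058 0.1179] [0.0572 0.015 ] 56.9 n 661
0.05436520720623086
mean [0.6029 0.1232] pca 132.5 rect [0.6048 0.1245] [0.161  0.1645] 57.4 n 7472
[0.60597908 0.12701402 0.05509205] 109.66666666666667
[0.62395772 0.14944732 0.04362028] 83.33333333333333
[0.59361744 0.09503656 0.05499796] 117.0
```

```bash
python3 -m creep '[[[31,-24,0,0],[32,-24,0,0],[32,-25,0,0],[0,0,54,0],[0,0,60,0],[0,0,0,0]]]' 1
```

```text
time: 2.9
tool_pos: [0.4403, 0.3805, 0.0841]
ee_rot: [3.141, 0.016, 0.601]
wrist_force: [-0.5, -0.1, -0.1]
width: 0.0943
```

```bash
python3 - <<'E'
from h import *
st(); go(.4442,.3842,.028,34.2)
E
```

```text
t 2.90 tcp [0.4403 0.3805 0.0841] rot [3.141 0.016 0.601] F [-0.5 -0.1 -0.1] w 0.0943 j [ 0.62  0.22  1.46 -0.    1.48  1.59]
shift [ 6.2 -0.8 56. ] rows>=0.9 turn 0.2
```

```bash
python3 -m creep '[[[1,0,30,0],[0,0,25,0],[0,0,0,0],[0,0,0,0]]]' 1;  python3 - <<'E'
from h import *
st(); go(.4442,.3842,.028,34.2)
E
```

```text
time: 3.4
tool_pos: [0.4474, 0.3855, 0.0396]
ee_rot: [-3.142, -0.005, 0.602]
wrist_force: [-0.4, -0.5, 0.8]
width: 0.0939
t 3.40 tcp [0.4474 0.3855 0.0396] rot [-3.142 -0.005  0.602] F [-0.4 -0.5  0.8] w 0.0939 j [ 0.62  0.26  1.51 -0.    1.37  1.58]
shift [-3.4 -0.7 11.6] rows>=0.2 turn 0.3
```

```bash
python3 -m creep '[[[-1,0,7,0],[0,0,0,0],[0,0,0,0],[0,0,0,0]]]' 1;  python3 - <<'E'
from h import *
st(); go(.4442,.3842,.028,34.2)
E
```

```text
time: 3.9
tool_pos: [0.4453, 0.3841, 0.03]
ee_rot: [3.141, -0.001, 0.602]
wrist_force: [0.3, 0.3, 1.7]
width: 0.0938
t 3.90 tcp [0.4453 0.3841 0.03  ] rot [ 3.141e+00 -1.000e-03  6.020e-01] F [0.3 0.3 1.7] w 0.0938 j [ 0.62  0.27  1.52 -0.    1.35  1.58]
shift [-0.8 -0.7  2. ] rows>=0.0 turn 0.3
```

```bash
python3 -m creep '[[[0,0,1,0],[0,0,0,0],[0,0,0,0],[0,0,0,0],[0,0,0,0],[0,0,0,0]]]' 0; python3 -m creep '[[[0,0,-10,0],[0,0,-30,0],[0,0,-30,0],[0,0,-10,0],[0,0,0,0]]]'; python3 - <<'E'
from h import *
st(); go(.46,.2,.112,34.2)
E
```

```text
time: 4.65
tool_pos: [0.4448, 0.3839, 0.0284]
ee_rot: [3.142, 0.0, 0.602]
wrist_force: [-0.8, 0.1, -0.4]
width: 0.0374
time: 5.28
tool_pos: [0.4448, 0.3838, 0.1084]
ee_rot: [3.141, -0.0, 0.602]
wrist_force: [-0.8, -0.3, -5.0]
width: 0.0217
t 5.28 tcp [0.4448 0.3838 0.1084] rot [ 3.141 -0.     0.602] F [-0.8 -0.3 -5. ] w 0.0217 j [ 0.62  0.21  1.43 -0.    1.51  1.58]
shift [-91.7 160.1  -3.6] rows>=3.0 turn 0.3
```

The lift began before the slow fingers had shut: the width of 21.7 mm is the cap's width, not the bar's. I'll lower the tray, regrip lower and wait for the fingers.

```bash
python3 -m creep '[[[0,0,20,0],[0,0,15,0],[0,0,0,0],[0,0,0,0]]]'; python3 -m creep '[[[0,0,5,0],[0,0,0,0]]]';python3 - <<'E'
from h import *
s=snapshot("side"); P=cloud(s); save(s,"side2.png",(260,300,460,480),3)
m=(np.hypot(P[...,0]-.444,P[...,1]-.384)<.1)&(s["depth"]>0)&(s["color"].min(-1)>100); print(np.percentile(P[m][:,2],[1,5,25,50,75,95]))
E
```

```text
time: 5.78
tool_pos: [0.4449, 0.3838, 0.0732]
ee_rot: [3.141, 0.0, 0.602]
wrist_force: [1.1, 1.3, -3.6]
width: 0.0215
time: 6.02
tool_pos: [0.4448, 0.3838, 0.0684]
ee_rot: [3.141, 0.0, 0.602]
wrist_force: [-1.1, 0.0, -4.8]
width: 0.0215
[0.03265786 0.03382366 0.03596535 0.04075401 0.20852794 0.46245969]
```

View pics/side2.png

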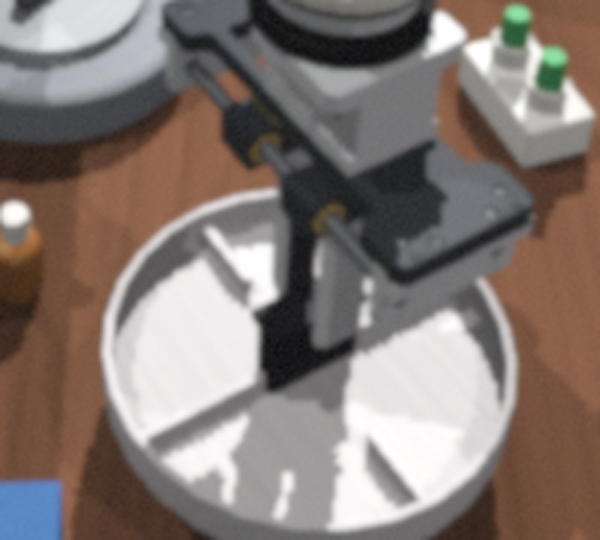

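The fingers hold the tray by its cap and the floor is at about 34 mm, so it is roughly 14 mm up. I'll set it down and regrip.

```bash
python3 -m creep '[[[0,0,8,0],[0,0,5,0],[0,0,2,0],[0,0,0,0],[0,0,0,0]]]'; python3 -m creep '[[[0,0,0,0],[0,0,0,0],[0,0,0,0],[0,0,0,0]]]' 0.6;python3 -m creep '[[[0,0,12,0],[0,0,12,0],[0,0,0,0],[0,0,0,0]]]' 0.6; python3 - <<'E'
from h import *
st()
s=snapshot("wrist"); P=fcloud(s); C=s["color"].mean(-1); Z=P[...,2]
m=(np.hypot(P[...,0]-.4442,P[...,1]-.384)<.12)&(abs(Z-.038)<.004)&(C>120);axis(P[m][:,:2])
E
```

```text
time: 6.7
tool_pos: [0.445, 0.3839, 0.0536]
ee_rot: [3.141, -0.0, 0.602]
wrist_force: [-0.1, -0.1, -3.7]
width: 0.0215
time: 7.2
tool_pos: [0.4451, 0.384, 0.0539]
ee_rot: [3.141, -0.001, 0.602]
wrist_force: [-0.8, -0.0, -0.1]
width: 0.0552
time: 7.7
tool_pos: [0.4447, 0.3838, 0.0291]
ee_rot: [3.141, 0.001, 0.602]
wrist_force: [0.8, 0.1, -0.7]
width: 0.0568
t 7.70 tcp [0.4447 0.3838 0.0291] rot [3.141e+00 1.000e-03 6.020e-01] F [ 0.8  0.1 -0.7] w 0.0568 j [ 0.62  0.27  1.52 -0.    1.35  1.58]
mean [0.4738 0.4074] pca 141.4 rect [0.4476 0.3885] [0.1872 0.1921] 87.8 n 6150
```

```bash
python3 -m creep '[[[0,0,1,0],[0,0,0,0],[0,0,0,0],[0,0,0,0],[0,0,0,0],[0,0,0,0],[0,0,0,0],[0,0,0,0]]]' 0;python3 -m creep '[[[0,0,0,0],[0,0,0,0],[0,0,-10,0],[0,0,-30,0],[0,0,-30,0],[0,0,-20,0],[0,0,0,0]]]'; python3 - <<'E'
from h import *
st(); go(.46,.2,.12,34.2)
E
```

```text
time: 8.75
tool_pos: [0.4447, 0.3842, 0.0286]
ee_rot: [-3.141, -0.0, 0.602]
wrist_force: [-1.8, 1.5, 1.4]
width: 0.0214
time: 9.62
tool_pos: [0.4462, 0.3837, 0.1199]
ee_rot: [3.14, -0.003, 0.602]
wrist_force: [0.6, 0.2, -4.9]
width: 0.0218
t 9.62 tcp [0.4462 0.3837 0.1199] rot [ 3.14e+00 -3.00e-03  6.02e-01] F [ 0.6  0.2 -4.9] w 0.0218 j [ 0.61  0.2   1.41 -0.    1.52  1.58]
shift [-9.250e+01  1.592e+02 -1.000e-01] rows>=2.9 turn 0.3
```

```bash
python3 -m creep '[[[-30,53,0,0],[-30,53,0,0],[-30,53,0,0],[0,0,0,-6],[0,0,0,-6],[0,0,0,-6],[0,0,0,-5],[0,0,0,0]]]';  python3 - <<'E'
from h import *
st(); go(.605,.1193,.118,57.3)
E
```

```text
time: 10.62
tool_pos: [0.4597, 0.201, 0.1165]
ee_rot: [-3.14, 0.003, 1.002]
wrist_force: [-0.2, -0.1, -3.2]
width: 0.0216
t 10.62 tcp [0.4597 0.201  0.1165] rot [-3.140e+00  3.000e-03  1.002e+00] F [-0.2 -0.1 -3.2] w 0.0216 j [ 0.3   0.02  1.62 -0.    1.51  0.87]
shift [  9.3 166.4  -1.8] rows>=2.7 turn 0.1
```

```bash
python3 -m creep '[[[3,45,0,0],[3,45,0,0],[3,45,0,0],[0.5,31.5,0,0],[0,0,0,0],[0,0,0,0],[0,0,0,0]]]';  python3 - <<'E'
from h import *
st(); go(.605,.1193,.118,57.3)
s=snapshot("side"); save(s,"side3.png",(200,180,400,360),3)
w=snapshot("wrist"); P=fcloud(w); C=w["color"].mean(-1); Z=P[...,2]
m=(np.hypot(P[...,0]-.605,P[...,1]-.1193)<.11)&(C>110)&(Z>.05)&(Z<.15); h,e=np.histogram(Z[m],40); print([(round(e[i],3),int(h[i])) for i in range(40) if h[i]>150])
E
```

```text
time: 11.5
tool_pos: [0.6053, 0.1211, 0.1181]
ee_rot: [-3.141, 0.001, 1.004]
wrist_force: [-0.2, -0.4, -3.8]
width: 0.0218
t 11.50 tcp [0.6053 0.1211 0.1181] rot [-3.141e+00  1.000e-03  1.004e+00] F [-0.2 -0.4 -3.8] w 0.0218 j [0.11 0.27 1.34 0.   1.54 0.67]
shift [-1.6  0.7  0.1] rows>=0.0 turn 0.2
[(np.float64(0.108), 2867), (np.float64(0.109), 14872), (np.float64(0.11), 19469), (np.float64(0.111), 10758), (np.float64(0.112), 2303), (np.float64(0.113), 241), (np.float64(0.114), 157), (np.float64(0.115), 155), (np.float64(0.116), 164), (np.float64(0.117), 259), (np.float64(0.118), 737), (np.float64(0.12), 1075), (np.float64(0.121), 697), (np.float64(0.122), 379), (np.float64(0.123), 182), (np.float64(0.124), 201), (np.float64(0.125), 411), (np.float64(0.126), 1479), (np.float64(0.127), 1701), (np.float64(0.128), 1231), (np.float64(0.129), 795)]
```

View pics/side3.png

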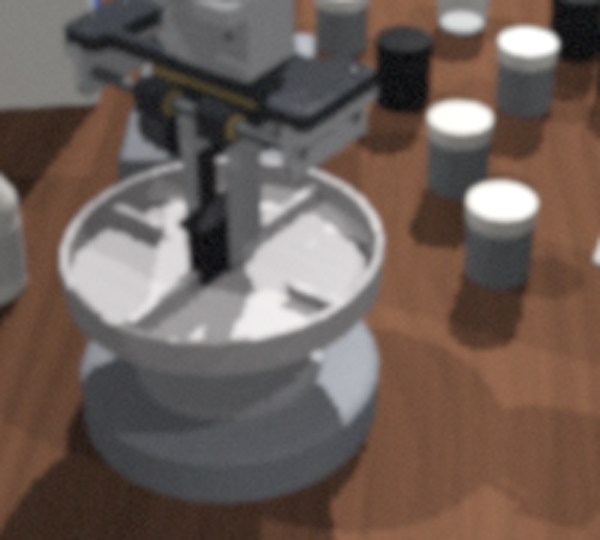

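```bash
python3 -m creep '[[[-0.5,0.5,15,0],[-0.5,0,13,0],[0,0,6,0],[0,0,0,0],[0,0,0,0]]]';  python3 - <<'E'
from h import *
st(); go(.605,.1193,.0696,57.3)
E
```

```text
time: 12.22
tool_pos: [0.6065, 0.1193, 0.0849]
ee_rot: [3.141, -0.0, 1.004]
wrist_force: [0.3, 0.9, -4.6]
width: 0.0214
t 12.22 tcp [0.6065 0.1193 0.0849] rot [ 3.141 -0.     1.004] F [ 0.3  0.9 -4.6] w 0.0214 j [ 0.1   0.29  1.38 -0.    1.47  0.67]
shift [-0.8 -1.3 15.2] rows>=0.2 turn 0.2
```

```bash
python3 -m creep '[[[0,0,5,0],[0,0,4,0],[0,0,4,0],[0,0,0,0],[0,0,0,0]]]';  python3 - <<'E'
from h import *
st(); go(.605,.1193,.0696,57.3)
E
```

```text
time: 12.85
tool_pos: [0.6062, 0.1193, 0.0716]
ee_rot: [3.141, -0.0, 1.004]
wrist_force: [-0.3, -0.7, -3.0]
width: 0.0215
t 12.85 tcp [0.6062 0.1193 0.0716] rot [ 3.141 -0.     1.004] F [-0.3 -0.7 -3. ] w 0.0215 j [ 0.1   0.3   1.39 -0.    1.45  0.67]
shift [-0.6 -1.   2. ] rows>=0.0 turn 0.2
```

It slid over the key with no resistance. I'll seat it and release.

```bash
python3 -m creep '[[[0,0,2,0],[0,0,1,0],[0,0,0,0]]]'; python3 -m creep '[[[0,0,0,0],[0,0,0,0],[0,0,0,0],[0,0,0,0],[0,0,-30,0],[0,0,-50,0],[0,0,-50,0],[0,0,0,0]]]' 0.8;  python3 - <<'E'
from h import *
st()
w=snapshot("wrist"); P=fcloud(w); C=w["color"].mean(-1); Z=P[...,2]; K=(.605,.1193)
m=(np.hypot(P[...,0]-K[0],P[...,1]-K[1])<.09)&(C>110)&(Z>.04)&(Z<.15); print(np.median(Z[m]))
m=(np.hypot(P[...,0]-K[0],P[...,1]-K[1])<.115)&(abs(Z-.08)<.004);axis(P[m][:,:2])
m=(np.hypot(P[...,0]-K[0],P[...,1]-K[1])<.04)&(Z>.098)&(C<90);axis(P[m][:,:2])
s=snapshot("top"); np.savez("top2.npz",**s); P=cloud(s);C=s["color"].min(-1)
for n,c in dict(a=(.4294,-.0339),b=(.458,-.1502),c=(.4005,-.284),d=(.566,-.382)).items():
    m=(np.hypot(P[...,0]-c[0],P[...,1]-c[1])<.05)&(abs(P[...,2]-.062)<.006)&(C>120); q=P[m]; print(n,m.sum(),(q.max(0)+q.min(0))[:2]/2)
E
```

```text
time: 13.22
tool_pos: [0.6061, 0.1191, 0.0711]
ee_rot: [3.14, -0.0, 1.004]
wrist_force: [-5.4, -1.8, 6.2]
width: 0.0221
time: 14.22
tool_pos: [0.609, 0.1196, 0.2049]
ee_rot: [3.132, -0.007, 1.004]
wrist_force: [-0.3, -0.5, -0.5]
width: 0.0753
t 14.22 tcp [0.609  0.1196 0.2049] rot [ 3.132 -0.007  1.004] F [-0.3 -0.5 -0.5] w 0.0753 j [ 0.1   0.24  1.2  -0.    1.69  0.67]
0.06304830356250965
mean [0.6118 0.1259] pca 70.3 rect [0.6072 0.1212] [0.1929 0.1925] 62.4 n 3274
mean [0.6132 0.1385] pca 159.3 rect [0.6076 0.122 ] [0.0536 0.0786] 57.6 n 24845
a 337 [ 0.42941738 -0.03381119]
b 309 [ 0.45354996 -0.17708998]
c 347 [ 0.4004683  -0.28321928]
d 323 [ 0.56608032 -0.3827633 ]
```

The tray is home: floor at 63 mm, centred and aligned. Jar b has already been knocked, to (0.454,-0.177). Yaw 57.5° suits every pick and place, so I'll keep it throughout.

```bash
python3 - <<'E'
from h import *
st(); go(.4294,-.0338,.10)
E
```

```text
t 14.32 tcp [0.6063 0.1193 0.1986] rot [ 3.141 -0.     1.004] F [ 0.1 -0.6 -0.4] w 0.0751 j [ 0.1   0.24  1.21 -0.    1.69  0.67]
shift [-224.2  -67.1   98.5] rows>=4.1 turn 0
```

```bash
python3 -m creep '[[[-56,-16.8,5,0],[-56,-16.8,15,0],[-56,-16.8,35,0],[-56,-16.7,43,0],[0,0,30,0],[0,0,0,0],[0,0,0,0]]]' 0.8;  python3 - <<'E'
from h import *
st(); go(.4294,-.0338,.032,57.5)
w=snapshot("wrist"); P=fcloud(w); C=w["color"].min(-1)
m=(np.hypot(P[...,0]-.43,P[...,1]+.034)<.05)&(abs(P[...,2]-.062)<.004)&(C>120); q=P[m]; print(m.sum(),(q.max(0)+q.min(0))/2,np.ptp(q,0))
E
```

```text
time: 15.2
tool_pos: [0.4394, -0.025, 0.0795]
ee_rot: [-3.141, 0.0, 1.004]
wrist_force: [-0.5, 0.4, -0.6]
width: 0.0751
t 15.20 tcp [ 0.4394 -0.025   0.0795] rot [-3.141  0.     1.004] F [-0.5  0.4 -0.6] w 0.0751 j [-0.19 -0.1   1.81 -0.    1.43  0.38]
shift [-12.8  -3.6  47.5] rows>=0.8 turn 0.0
4988 [ 0.43048425 -0.03466913  0.06168913] [0.04957633 0.04941447 0.00684583]
```

```bash
python3 -m creep '[[[-12.5,-4,0,0],[0,0,22,0],[0,0,24,0],[0,0,0,0],[0,0,0,0]]]'; python3 -m creep '[[[0,0,0,0],[0,0,0,0],[0,0,0,0],[0,0,0,0],[0,0,0,0],[0,0,0,0]]]' 0.3
python3 - <<'E'
from h import *
st(); go(.664,.1324,.145,57.5)
E
```

```text
time: 15.88
tool_pos: [0.4297, -0.0338, 0.0346]
ee_rot: [3.14, -0.001, 1.004]
wrist_force: [-0.5, -0.4, 0.3]
width: 0.0752
time: 16.62
tool_pos: [0.4294, -0.0337, 0.0339]
ee_rot: [3.14, -0.0, 1.004]
wrist_force: [-0.6, -1.0, 3.5]
width: 0.0494
t 16.62 tcp [ 0.4294 -0.0337  0.0339] rot [ 3.14  -0.     1.004] F [-0.6 -1.   3.5] w 0.0494 j [-0.21 -0.08  1.89 -0.    1.33  0.36]
shift [ 266.1  108.7 -110.9] rows>=4.9 turn 0.0
```

```bash
python3 -m creep '[[[0,0,-50,0],[0,0,-61,0],[54,22,0,0],[53,22,0,0],[53,22,0,0],[53,22,0,0],[53,21,0,0],[0,0,0,0]]]';  python3 -m creep '[[[0,0,0,0],[0,0,0,0]]]'; python3 - <<'E'
from h import *
st(); go(.664,.1324,.096,57.5)
E
```

```text
time: 17.62
tool_pos: [0.6644, 0.1346, 0.1388]
ee_rot: [-3.136, 0.004, 1.007]
wrist_force: [-0.2, -0.6, -0.7]
width: 0.0494
time: 17.88
tool_pos: [0.6629, 0.1315, 0.1449]
ee_rot: [3.141, 0.0, 1.003]
wrist_force: [0.3, -0.0, -0.9]
width: 0.0498
t 17.88 tcp [0.6629 0.1315 0.1449] rot [3.141 0.    1.003] F [ 0.3 -0.  -0.9] w 0.0498 j [ 0.11  0.39  1.13 -0.    1.63  0.68]
shift [ 1.4  0.4 48.9] rows>=0.8 turn -0.0
```

```bash
python3 -m creep '[[[1.5,0.5,25,0],[0,0,20,0],[0,0,3,0],[0,0,0,0],[0,0,0,0]]]';  python3 -m creep '[[[0,0,0,0],[0,0,0,0],[0,0,0,0],[0,0,-30,0],[0,0,-40,0],[0,0,0,0],[0,0,0,0]]]' 0.75; python3 - <<'E'
from h import *
st(); go(.4535,-.1771,.165,57.5)
E
```

```text
time: 18.5
tool_pos: [0.6653, 0.1333, 0.097]
ee_rot: [3.141, -0.001, 1.004]
wrist_force: [-0.9, 1.3, -1.0]
width: 0.0494
time: 19.38
tool_pos: [0.6647, 0.1332, 0.1655]
ee_rot: [-3.141, 0.001, 1.004]
wrist_force: [-1.5, 0.2, 0.1]
width: 0.0705
t 19.38 tcp [0.6647 0.1332 0.1655] rot [-3.141e+00  1.000e-03  1.004e+00] F [-1.5  0.2  0.1] w 0.0705 j [ 0.11  0.39  1.09 -0.    1.67  0.68]
shift [-375.2  -11.4    0.8] rows>=6.0 turn 0.0
```

```bash
python3 -m creep '[[[-53.6,-1.6,0,0],[-53.6,-1.6,0,0],[-53.6,-1.6,0,0],[-53.6,-1.6,0,0],[-53.6,-1.6,0,0],[-53.6,-1.6,20,0],[-53.6,-1.6,40,0],[0,0,20,0]]]' 0.8;python3 -m creep '[[[0,0,0,0],[0,0,0,0]]]' ; cat > jar.py <<'E'
from h import *
import sys
x,y,px,py=map(float,sys.argv[1:])
w=snapshot("wrist"); P=fcloud(w); C=w["color"].min(-1)
m=(np.hypot(P[...,0]-x,P[...,1]-y)<.06)&(abs(P[...,2]-.062)<.004)&(C>120); q=P[m]; c=(q.max(0)+q.min(0))/2
print(m.sum(),c.round(4),np.ptp(q,0).round(3)); st()
o=get_obs(); go(c[0]-.0008,c[1]+.0008,.032,57.5); go(px,py,.145)
E
python3 jar.py .4535 -.1771 .593 .1775
```

```text
time: 20.38
tool_pos: [0.4518, -0.1756, 0.0848]
ee_rot: [-3.135, 0.002, 0.999]
wrist_force: [0.0, 1.0, -0.4]
width: 0.0749
time: 20.62
tool_pos: [0.4561, -0.1739, 0.0889]
ee_rot: [-3.141, 0.0, 1.004]
wrist_force: [-0.1, 0.1, -0.0]
width: 0.0754
4832 [ 0.455  -0.1809  0.0618] [0.049 0.049 0.007]
t 20.68 tcp [ 0.4567 -0.174   0.0896] rot [ 3.141 -0.     1.005] F [ 1.5 -0.2  0.1] w 0.0752 j [-0.48  0.    1.69 -0.    1.45  0.09]
shift [-6.5  1.1 57.6] rows>=0.9 turn 0.1
shift [369.8 -73.4 -55.5] rows>=6.1 turn 0
```

```bash
python3 -m creep '[[[-6,1,0,0],[0,0,30,0],[0,0,26,0],[0,0,0,0],[0,0,0,0]]]'; python3 -m creep '[[[0,0,0,0],[0,0,0,0],[0,0,0,0],[0,0,0,0],[0,0,0,0],[0,0,0,0]]]' 0.3
python3 - <<'E'
from h import *
st(); go(.593,.1775,.145,57.5)
E
```

```text
time: 21.3
tool_pos: [0.4545, -0.1803, 0.0344]
ee_rot: [3.139, -0.0, 1.004]
wrist_force: [0.4, 0.5, -0.7]
width: 0.0752
time: 22.05
tool_pos: [0.4541, -0.1802, 0.0336]
ee_rot: [3.14, -0.0, 1.004]
wrist_force: [-0.1, -0.3, 4.4]
width: 0.0495
t 22.05 tcp [ 0.4541 -0.1802  0.0336] rot [ 3.14  -0.     1.004] F [-0.1 -0.3  4.4] w 0.0495 j [-0.49  0.05  1.76 -0.    1.33  0.07]
shift [ 376.3  -74.8 -111.5] rows>=6.4 turn 0.0
```

```bash
python3 -m creep '[[[0,0,-50,0],[0,0,-61,0],[54,-10.7,0,0],[54,-10.7,0,0],[54,-10.7,0,0],[54,-10.7,0,0],[54,-10.7,0,0],[54,-10.7,0,0]]]';  python3 -m creep '[[[52,-10.6,0,0],[0,0,0,0],[0,0,0,0],[0,0,0,0]]]'; python3 - <<'E'
from h import *
st(); go(.593,.1775,.097,57.5)
E
```

```text
time: 23.05
tool_pos: [0.5731, 0.1295, 0.1425]
ee_rot: [-3.14, 0.002, 1.004]
wrist_force: [0.9, 0.5, -1.8]
width: 0.0494
time: 23.55
tool_pos: [0.592, 0.176, 0.1436]
ee_rot: [-3.141, 0.001, 1.002]
wrist_force: [-0.2, 0.3, -2.0]
width: 0.0495
t 23.55 tcp [0.592  0.176  0.1436] rot [-3.141e+00  1.000e-03  1.002e+00] F [-0.2  0.3 -2. ] w 0.0495 j [ 0.2   0.26  1.3  -0.    1.59  0.77]
shift [ 1.8  0.1 46.6] rows>=0.7 turn -0.1
```

```bash
python3 -m creep '[[[1.5,0,25,0],[0,0,19,0],[0,0,3,0],[0,0,0,0],[0,0,0,0]]]';  python3 -m creep '[[[0,0,0,0],[0,0,0,0],[0,0,0,0],[0,0,-30,0],[0,0,-40,0],[0,0,0,0],[0,0,0,0]]]' 0.75; python3 - <<'E'
from h import *
st(); go(.4005,-.2835,.165,57.5)
s=snapshot("top"); np.savez("top3.npz",**s); P=cloud(s);C=s["color"].min(-1)
for n,c in dict(c=(.4005,-.284),d=(.566,-.382)).items():
    m=(np.hypot(P[...,0]-c[0],P[...,1]-c[1])<.05)&(abs(P[...,2]-.062)<.006)&(C>120); q=P[m]; print(n,m.sum(),(q.max(0)+q.min(0))[:2]/2)
E
```

```text
time: 24.18
tool_pos: [0.5937, 0.1787, 0.0977]
ee_rot: [3.141, -0.001, 1.003]
wrist_force: [0.0, -0.4, -0.9]
width: 0.0496
time: 25.05
tool_pos: [0.593, 0.1787, 0.1662]
ee_rot: [-3.141, 0.001, 1.004]
wrist_force: [0.2, 0.4, -0.5]
width: 0.0704
t 25.05 tcp [0.593  0.1787 0.1662] rot [-3.141e+00  1.000e-03  1.004e+00] F [ 0.2  0.4 -0.5] w 0.0704 j [ 0.2   0.25  1.26 -0.    1.63  0.77]
shift [-493.2   85.9    1.5] rows>=8.0 turn 0.0
c 343 [ 0.40047665 -0.28428383]
d 320 [ 0.56636935 -0.3824333 ]
```

```bash
python3 -m creep '[[[-54.8,9.6,0,0],[-54.8,9.6,0,0],[-54.8,9.6,0,0],[-54.8,9.5,0,0],[-54.8,9.5,0,0],[-54.8,9.5,0,0],[-54.8,9.5,0,0],[-54.8,9.5,20,0]]]' 0.8;python3 -m creep '[[[-54.8,9.5,35,0],[0,0,20,0],[0,0,0,0],[0,0,0,0]]]' ; python3 jar.py .4005 -.284 .548 .1066
```

```text
time: 26.1
tool_pos: [0.4215, -0.2337, 0.1466]
ee_rot: [3.14, 0.0, 1.004]
wrist_force: [0.3, -0.5, -0.8]
width: 0.0751
time: 26.6
tool_pos: [0.4019, -0.2804, 0.0937]
ee_rot: [-3.141, -0.0, 1.004]
wrist_force: [-0.2, -0.0, 0.3]
width: 0.0753
4695 [ 0.4021 -0.2845  0.0627] [0.049 0.049 0.006]
t 26.65 tcp [ 0.4024 -0.2806  0.0944] rot [3.14  0.    1.005] F [-0.7  0.5  1.2] w 0.0754 j [-0.72  0.    1.68 -0.    1.46 -0.16]
shift [-3.2  0.7 62.4] rows>=1.0 turn 0.1
shift [404.9 -84.6 -50.8] rows>=6.7 turn 0
```

```bash
python3 -m creep '[[[-3,0.7,0,0],[0,0,32,0],[0,0,29,0],[0,0,0,0],[0,0,0,0]]]'; python3 -m creep '[[[0,0,0,0],[0,0,0,0],[0,0,0,0],[0,0,0,0],[0,0,0,0],[0,0,0,0]]]' 0.3
python3 - <<'E'
from h import *
st(); go(.548,.1066,.145,57.5)
E
```

```text
time: 27.28
tool_pos: [0.4016, -0.2843, 0.0342]
ee_rot: [3.139, 0.0, 1.004]
wrist_force: [0.5, 0.5, 0.3]
width: 0.0753
time: 28.02
tool_pos: [0.4012, -0.2842, 0.0334]
ee_rot: [3.14, 0.0, 1.004]
wrist_force: [0.5, 0.2, 5.2]
width: 0.0497
t 28.02 tcp [ 0.4012 -0.2842  0.0334] rot [3.14  0.    1.004] F [0.5 0.2 5.2] w 0.0497 j [-0.73  0.06  1.75  0.    1.33 -0.16]
shift [ 408.4  -85.9 -111.8] rows>=6.9 turn 0.0
```

```bash
python3 -m creep '[[[0,0,-50,0],[0,0,-61,0],[52,-10.8,0,0],[52,-10.8,0,0],[52,-10.8,0,0],[52,-10.8,0,0],[52,-10.8,0,0],[52,-10.8,0,0]]]';  python3 -m creep '[[[52,-10.6,0,0],[44,-10.5,0,0],[0,0,0,0],[0,0,0,0],[0,0,0,0]]]'; python3 - <<'E'
from h import *
st(); go(.548,.1066,.097,57.5)
E
```

```text
time: 29.02
tool_pos: [0.5132, 0.0159, 0.1423]
ee_rot: [-3.14, 0.001, 1.004]
wrist_force: [0.9, -0.5, -0.7]
width: 0.0495
time: 29.65
tool_pos: [0.547, 0.1053, 0.1432]
ee_rot: [-3.141, 0.001, 1.002]
wrist_force: [-0.5, 0.3, -0.9]
width: 0.0496
t 29.65 tcp [0.547  0.1053 0.1432] rot [-3.141e+00  1.000e-03  1.002e+00] F [-0.5  0.3 -0.9] w 0.0496 j [ 0.09  0.12  1.45 -0.    1.56  0.66]
shift [ 1.7  0.2 46.2] rows>=0.7 turn -0.1
```

```bash
python3 -m creep '[[[1.5,0,25,0],[0,0,19,0],[0,0,3,0],[0,0,0,0],[0,0,0,0]]]';  python3 -m creep '[[[0,0,0,0],[0,0,0,0],[0,0,0,0],[0,0,-30,0],[0,0,-40,0],[0,0,0,0],[0,0,0,0]]]' 0.75; python3 - <<'E'
from h import *
st(); go(.566,-.3825,.165,57.5)
E
```

```text
time: 30.28
tool_pos: [0.5487, 0.1077, 0.0974]
ee_rot: [3.141, -0.001, 1.004]
wrist_force: [-0.2, 0.3, -0.9]
width: 0.0496
time: 31.15
tool_pos: [0.5479, 0.1078, 0.1659]
ee_rot: [-3.141, 0.001, 1.004]
wrist_force: [0.2, -0.0, 0.1]
width: 0.0704
t 31.15 tcp [0.5479 0.1078 0.1659] rot [-3.141e+00  1.000e-03  1.004e+00] F [ 0.2 -0.   0.1] w 0.0704 j [ 0.09  0.12  1.42 -0.    1.61  0.66]
shift [-403.8  278.6    1. ] rows>=7.8 turn 0.0
```

```bash
python3 -m creep '[[[-45,31,0,0],[-45,31,0,0],[-45,31,0,0],[-45,31,0,0],[-45,31,0,0],[-45,31,0,0],[-45,31,0,0],[-45,31,0,0]]]' 0.8;python3 -m creep '[[[-44,31,25,0],[0,0,40,0],[0,0,10,0],[0,0,0,0],[0,0,0,0]]]' ; python3 jar.py .566 -.3825 .6189 .0615
```

```text
time: 32.15
tool_pos: [0.563, -0.3302, 0.164]
ee_rot: [-3.138, -0.0, 1.004]
wrist_force: [0.3, -0.4, 0.6]
width: 0.0751
time: 32.78
tool_pos: [0.5676, -0.3827, 0.0938]
ee_rot: [3.138, 0.0, 1.005]
wrist_force: [0.1, 0.0, 0.3]
width: 0.0752
4857 [ 0.569  -0.3833  0.0617] [0.049 0.05  0.007]
t 32.83 tcp [ 0.5678 -0.3828  0.0942] rot [3.138 0.    1.005] F [0.1 0.1 0.9] w 0.075 j [-0.68  0.42  1.18 -0.    1.53 -0.11]
shift [ 0.6 -0.1 62.2] rows>=1.0 turn 0.1
shift [ 402.4 -194.9  -51.7] rows>=7.2 turn 0
```

```bash
python3 -m creep '[[[0,0,30,0],[0,0,30,0],[0,0,1,0],[0,0,0,0],[0,0,0,0]]]'; python3 -m creep '[[[0,0,0,0],[0,0,0,0],[0,0,0,0],[0,0,0,0],[0,0,0,0],[0,0,0,0]]]' 0.3
python3 - <<'E'
from h import *
st(); go(.567,.0,.175);go(.6195,.0605,.145,57.5)
E
```

```text
time: 33.45
tool_pos: [0.5678, -0.3837, 0.0334]
ee_rot: [3.137, 0.001, 1.004]
wrist_force: [-0.3, -0.5, -0.0]
width: 0.0755
time: 34.2
tool_pos: [0.5669, -0.3832, 0.0311]
ee_rot: [3.14, 0.0, 1.004]
wrist_force: [1.1, 0.3, 1.7]
width: 0.0492
t 34.20 tcp [ 0.5669 -0.3832  0.0311] rot [3.14  0.    1.004] F [1.1 0.3 1.7] w 0.0492 j [-0.68  0.47  1.25 -0.    1.42 -0.11]
shift [ 323.2 -205.6 -144.2] rows>=6.5 turn 0
shift [ 402.4 -193.9 -114.2] rows>=7.4 turn 0.0
```

```bash
python3 -m creep '[[[0,0,-55,0],[0,0,-55,0],[20,-12.6,-34,0],[44,-28,0,0],[44,-28,0,0],[44,-28,0,0],[44,-28,0,0],[44,-28,0,0]]]';  python3 -m creep '[[[44,-28,0,0],[40,-25,0,0],[40,6,0,0],[38,6,30,0],[0,0,0,0],[0,0,0,0],[0,0,0,0]]]'; python3 - <<'E'
from h import *
st(); go(.6195,.0605,.0945,57.5)
E
```

```text
time: 35.2
tool_pos: [0.5657, -0.0966, 0.1736]
ee_rot: [-3.139, 0.001, 1.003]
wrist_force: [0.6, 0.8, -1.0]
width: 0.0496
time: 36.08
tool_pos: [0.6192, 0.0592, 0.1458]
ee_rot: [3.14, -0.0, 1.002]
wrist_force: [0.6, -1.4, -1.3]
width: 0.0496
t 36.08 tcp [0.6192 0.0592 0.1458] rot [ 3.14  -0.     1.002] F [ 0.6 -1.4 -1.3] w 0.0496 j [ 0.    0.26  1.28 -0.    1.59  0.57]
shift [ 1.2 -0.5 51.3] rows>=0.8 turn -0.1
```

```bash
python3 -m creep '[[[1,0,28,0],[0,0,20,0],[0,0,3,0],[0,0,0,0],[0,0,0,0]]]';  python3 -m creep '[[[0,0,0,0],[0,0,0,0],[0,0,0,0],[0,0,-30,0],[0,0,-50,0],[0,0,-30,0],[0,0,0,0],[0,0,0,0]]]' 0.75; python3 - <<'E'
from h import *
st(); go(.644,-.1225,.21,150)
s=snapshot("wrist"); save(s,"w2.png",(100,0,640,300),1.4); np.savez("w2.npz",**s)
E
```

```text
time: 36.7
tool_pos: [0.6205, 0.0608, 0.0953]
ee_rot: [3.139, -0.001, 1.003]
wrist_force: [0.1, 0.1, -1.4]
width: 0.0493
time: 37.7
tool_pos: [0.6191, 0.0611, 0.2018]
ee_rot: [-3.14, 0.001, 1.004]
wrist_force: [-0.6, -1.0, -0.7]
width: 0.0707
t 37.70 tcp [0.6191 0.0611 0.2018] rot [-3.140e+00  1.000e-03  1.004e+00] F [-0.6 -1.  -0.7] w 0.0707 j [ 0.01  0.25  1.19 -0.    1.7   0.57]
shift [-141.5  119.6   -8.2] rows>=3.0 turn -92.5
```

View pics/w2.png

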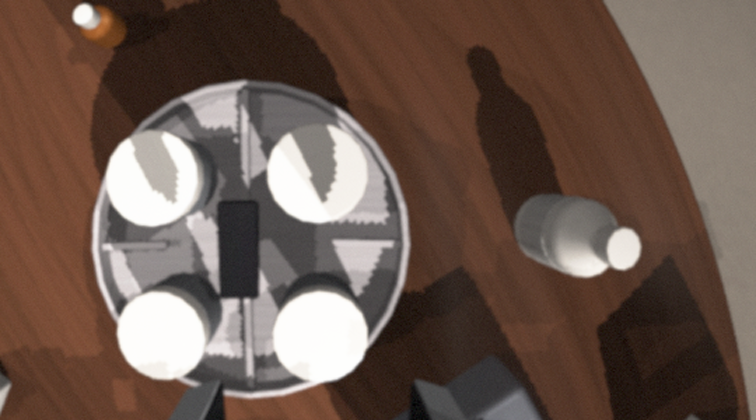

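All four jars stand in their compartments, with lids at (155,178), (317,174), (163,335) and (321,337) around the handle. The knob is next.

```bash
python3 -m creep '[[[-47,40,-5,0],[-47,40,-5,0],[-47,40,0,0],[0,0,0,-10.5],[0,0,0,-10.5],[0,0,0,-10.5],[0,0,0,-10.5],[0,0,0,-10.5]]]' 0.8;python3 -m creep '[[[0,0,0,-10],[0,0,0,-10],[0,0,0,-10],[0,0,0,-10],[0,0,0,0],[0,0,0,0]]]' ; python3 - <<'E'
from h import *
st(); go(.644,-.1225,.21,150)
s=snapshot("wrist"); P=fcloud(s); C=s["color"].mean(-1); Z=P[...,2]; K=(.644,-.1225)
D=np.hypot(P[...,0]-K[0],P[...,1]-K[1])
m=(D<.04)&(Z>.118); axis(P[m][:,:2]); print(np.percentile(Z[m],[5,50,95]))
m=(D<.045)&(abs(Z-.102)<.004); axis(P[m][:,:2])
q=P[m][:,:2].astype(np.float32); h=cv2.convexHull(q)[:,0]
best=min(range(0,60),key=lambda a:max(np.ptp(h@np.array([np.cos(np.radians(a+60*k)),np.sin(np.radians(a+60*k))])) for k in range(3)))
print("flat normal",best,[np.ptp(h@np.array([np.cos(np.radians(best+60*k)),np.sin(np.radians(best+60*k))])).round(4) for k in range(3)])
m=(D<.065)&(D>.036)&(Z<.082)&(s["color"].min(-1)>150); axis(P[m][:,:2]); print(Z[m].mean())
save(s,"w3.png"); np.savez("w3.npz",**s)
E
```

```text
time: 38.75
tool_pos: [0.6443, -0.1221, 0.2106]
ee_rot: [-3.138, -0.003, 1.926]
wrist_force: [0.3, 0.2, 0.1]
width: 0.075
time: 39.5
tool_pos: [0.6448, -0.1222, 0.2122]
ee_rot: [-3.141, -0.002, 2.616]
wrist_force: [0.4, -0.1, 0.4]
width: 0.0752
t 39.50 tcp [ 0.6448 -0.1222  0.2122] rot [-3.141e+00 -2.000e-03  2.616e+00] F [ 0.4 -0.1  0.4] w 0.0752 j [-0.27  0.33  1.07 -0.    1.74 -1.32]
shift [ 0.5 -0.7  2.2] rows>=0.0 turn -0.1
mean [ 0.6291 -0.1133] pca 60.8 rect [ 0.6427 -0.1216] [0.0798 0.0538] 59.9 n 28861
[0.22516703 0.32855796 0.35066872]
mean [ 0.6422 -0.1215] pca 61.3 rect [ 0.6449 -0.1231] [0.0604 0.0682] 70.4 n 3434
flat normal 12 [np.float64(0.0608), np.float64(0.0607), np.float64(0.0612)]
mean [ 0.6198 -0.1403] pca 121.7 rect [ 0.6436 -0.126 ] [0.1227 0.1293] 85.2 n 1146
0.07235623368063959
```

View pics/w3.png

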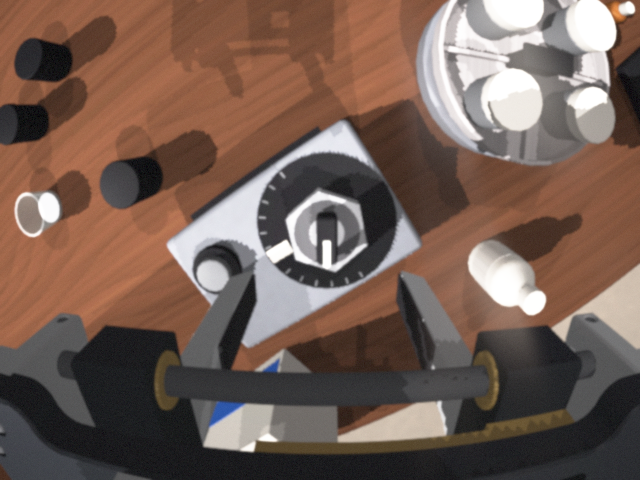

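```bash
python3 - <<'E'
from h import *
s=dict(np.load("w3.npz")); P=fcloud(s); C=s["color"]; Z=P[...,2]; K=np.array([.6445,-.1225])
D=np.hypot(P[...,0]-K[0],P[...,1]-K[1])
m=(D<.04)&(Z>.12)&(Z<.135); axis(P[m][:,:2])
w=m&(C.min(-1)>140); c=P[w][:,:2].mean(0); print("pointer",c,np.degrees(np.arctan2(*(c-K)[::-1])))
v,u=np.mgrid[:480,:640]
m=(np.hypot(u-280,v-251)<16)&(Z<.08)&(C.min(-1)>150); axis(P[m][:,:2]); c=P[m][:,:2].mean(0); print("mark",np.degrees(np.arctan2(*(c-K)[::-1])),np.hypot(*(c-K)))
t=dict(np.load("top2.npz")); Q=cloud(t); v,u=np.mgrid[:480,:640]
m=(u>395)&(u<500)&(v>90)&(v<165)&(Q[...,2]>.03); print("box",Q[m].min(0),Q[m].max(0))
m=(np.hypot(Q[...,0]-.63,Q[...,1]+.232)<.03)&(Q[...,2]>.08); q=Q[m]; print("start",(q.max(0)+q.min(0))/2,np.ptp(q,0),np.percentile(q[:,2],[5,50,95]))
E
```

```text
mean [ 0.6443 -0.1225] pca 150.0 rect [ 0.6474 -0.1243] [0.016  0.0429] 60.1 n 1092
pointer [ 0.65187414 -0.12762791] -34.8144049787179
mean [ 0.6463 -0.174 ] pca 91.2 rect [ 0.6473 -0.1743] [0.0293 0.0179] 85.3 n 421
mark -88.03270865829069 0.051552905682113084
box [ 0.38909303 -0.44240346  0.03004154] [ 0.90211713 -0.01393205  1.13713245]
start [ 0.6296043  -0.23235029  0.0877204 ] [0.04575721 0.04414439 0.01541022] [0.0803094  0.08761385 0.09340541]
```

```bash
python3 -m creep '[[[0.5,0,35,0],[0,0,35,0],[0,0,20,0],[0,0,10,0],[0,0,0,0],[0,0,0,0]]]' 0.8; python3 - <<'E'
from h import *
st(); go(.6443,-.1225,.109,150)
E
```

```text
time: 40.3
tool_pos: [0.6457, -0.1224, 0.1154]
ee_rot: [3.141, 0.003, 2.618]
wrist_force: [-0.7, 0.1, 0.5]
width: 0.0751
t 40.30 tcp [ 0.6457 -0.1224  0.1154] rot [3.141e+00 3.000e-03 2.618e+00] F [-0.7  0.1  0.5] w 0.0751 j [-0.27  0.35  1.23 -0.    1.55 -1.32]
shift [ 1.2 -0.8  6.4] rows>=0.1 turn -0.0
```

```bash
python3 -m creep '[[[1,-0.5,5,0],[0,0,0,0],[0,0,0,0],[0,0,0,0]]]'; python3 -m creep '[[[0,0,0,0],[0,0,0,0],[0,0,0,0],[0,0,0,0],[0,0,0,0],[0,0,0,0],[0,0,0,0],[0,0,0,0]]]' 0; python3 -m creep '[[[0,0,0,0],[0,0,0,0]]]'
```

```text
time: 40.8
tool_pos: [0.6437, -0.122, 0.1088]
ee_rot: [-3.142, 0.0, 2.618]
wrist_force: [0.4, -0.4, 0.2]
width: 0.0753
time: 41.8
tool_pos: [0.644, -0.1215, 0.1087]
ee_rot: [3.141, 0.0, 2.619]
wrist_force: [2.0, 1.9, -0.4]
width: 0.0158
time: 42.05
tool_pos: [0.644, -0.1215, 0.1087]
ee_rot: [3.141, 0.0, 2.618]
wrist_force: [0.6, 2.0, -1.1]
width: 0.0155
```

Gripped (15.5 mm). Turning 59.5° clockwise.

```bash
python3 -m creep '[[[0,0,0,8.5],[0,0,0,8.5],[0,0,0,8.5],[0,0,0,8.5],[0,0,0,8.5],[0,0,0,8.5],[0,0,0,8.5],[0,0,0,0]]]'; python3 -m creep '[[[0,0,0,0],[0,0,0,0],[0,0,0,0]]]'; python3 -m creep '[[[0,0,0,0],[0,0,0,0],[0,0,0,0],[0,0,0,0],[0,0,-30,0],[0,0,-40,0],[0,0,-35,0],[0,0,0,0]]]' 0.9; cat > knob.py <<'E'
from h import *
st()
s=snapshot("wrist"); P=fcloud(s); C=s["color"]; Z=P[...,2]; K=np.array([.6443,-.1225])
D=np.hypot(P[...,0]-K[0],P[...,1]-K[1]); d=s["depth"]>0
m=d&(D<.04)&(Z>.12)&(Z<.135); axis(P[m][:,:2])
m=d&(D<.045)&(abs(Z-.102)<.004); axis(P[m][:,:2])
h=cv2.convexHull(P[m][:,:2].astype(np.float32))[:,0]
W=lambda a:[np.ptp(h@np.array([np.cos(np.radians(a+60*k)),np.sin(np.radians(a+60*k))])) for k in range(3)]
b=min(range(60),key=lambda a:max(W(a))); print("nut normal",b,np.round(W(b),4))
m=d&(np.hypot(P[...,0]-.6438,P[...,1]+.173)<.02)&(Z<.08)&(C.min(-1)>165); axis(P[m][:,:2]); c=P[m][:,:2].mean(0); print("mark",np.degrees(np.arctan2(*(c-K)[::-1])))
import sys; save(s,sys.argv[1])
E
python3 knob.py w4.png
```

```text
time: 43.05
tool_pos: [0.6452, -0.1208, 0.1087]
ee_rot: [3.138, -0.002, 1.58]
wrist_force: [5.0, 3.8, -1.8]
width: 0.0154
time: 43.42
tool_pos: [0.6452, -0.1208, 0.1087]
ee_rot: [3.138, -0.002, 1.58]
wrist_force: [5.7, 4.6, -2.1]
width: 0.016
time: 44.42
tool_pos: [0.6453, -0.1226, 0.2181]
ee_rot: [3.134, 0.002, 1.579]
wrist_force: [1.0, 0.6, 1.3]
width: 0.0845
t 44.42 tcp [ 0.6453 -0.1226  0.2181] rot [3.134e+00 2.000e-03 1.579e+00] F [1.  0.6 1.3] w 0.0845 j [-0.27  0.32  1.07 -0.    1.74 -0.28]
mean [ 0.6452 -0.1217] pca 90.5 rect [ 0.6451 -0.1253] [0.0155 0.0434] 0.7 n 1038
mean [ 0.6452 -0.1199] pca 1.1999999999999886 rect [ 0.6452 -0.1228] [0.0609 0.0677] 71.4 n 3348
nut normal 12 [0.0607 0.061  0.0609]
mean [ 0.645  -0.1793] pca 82.6 rect [ 0.6436 -0.1772] [0.031  0.0327] 87.2 n 409
mark -89.29979557431575
```

View pics/w4.png

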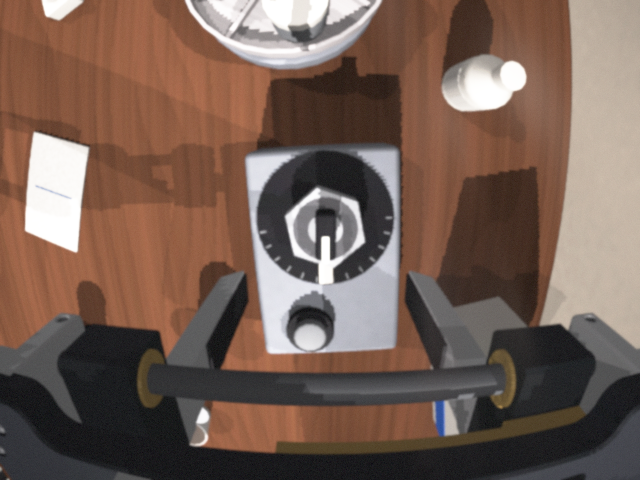

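The pointer line at (325,260) runs straight onto the mark at (325,275): knob 90.5° against mark about 89.5–90. Now the nut, whose flat normals are at about 12°.

```bash
python3 -m creep '[[[0,0,0,-6],[0,0,0,-5.2],[0,0,30,0],[0,0,40,0],[0,0,40,0],[0,0,15,0],[0,0,0,0],[0,0,0,0]]]' 1; python3 - <<'E'
from h import *
st(); go(.6447,-.1226,.080,101.7)
E
```

```text
time: 45.48
tool_pos: [0.6447, -0.1223, 0.0905]
ee_rot: [3.139, 0.001, 1.775]
wrist_force: [-0.1, -0.4, 0.7]
width: 0.0939
t 45.48 tcp [ 0.6447 -0.1223  0.0905] rot [3.139e+00 1.000e-03 1.775e+00] F [-0.1 -0.4  0.7] w 0.0939 j [-0.27  0.36  1.27 -0.    1.51 -0.48]
shift [-0.2 -0.1 10.5] rows>=0.2 turn 0.0
```

```bash
python3 -m creep '[[[0,0,9,0],[0,0,0,0],[0,0,0,0]]]' 1; python3 -m creep '[[[0,0,0,0],[0,0,0,0],[0,0,0,0],[0,0,0,0],[0,0,0,0],[0,0,0,0],[0,0,0,0]]]' 0.3; python3 -c "
from h import *
st(); print(get_obs()['wrist_torque'])"
```

```text
time: 45.85
tool_pos: [0.6438, -0.122, 0.08]
ee_rot: [3.141, 0.0, 1.775]
wrist_force: [-0.0, 0.3, 0.5]
width: 0.094
time: 46.72
tool_pos: [0.6452, -0.1217, 0.0797]
ee_rot: [3.138, 0.001, 1.775]
wrist_force: [5.1, 0.6, -2.7]
width: 0.0594
t 46.73 tcp [ 0.6452 -0.1217  0.0797] rot [3.138e+00 1.000e-03 1.775e+00] F [ 5.1  0.6 -2.7] w 0.0594 j [-0.27  0.37  1.28  0.    1.49 -0.48]
[ 0.02657928 -0.78296556 -0.05704771]
```

```bash
python3 -m creep '[[[0,0,0,7],[0,0,0,7],[0,0,0,7],[0,0,0,7],[0,0,0,7],[0,0,0,7],[0,0,0,7],[0,0,0,0]]]'; python3 -c "
from h import *
st(); print(get_obs()['wrist_torque'])"; python3 -m creep '[[[0,0,0,4],[0,0,0,4],[0,0,0,0],[0,0,0,0]]]'; python3 -c "
from h import *
st(); print(get_obs()['wrist_torque'])"
```

```text
time: 47.72
tool_pos: [0.6456, -0.1218, 0.0797]
ee_rot: [3.138, -0.003, 0.919]
wrist_force: [6.8, 0.2, -2.5]
width: 0.0599
t 47.73 tcp [ 0.6456 -0.1218  0.0797] rot [ 3.138e+00 -3.000e-03  9.190e-01] F [ 6.8  0.2 -2.5] w 0.0599 j [-0.27  0.37  1.28  0.    1.49  0.38]
[ 0.07823984 -0.98715022 -0.12128833]
time: 48.22
tool_pos: [0.6457, -0.1219, 0.0797]
ee_rot: [3.138, -0.003, 0.78]
wrist_force: [6.2, 0.7, -4.1]
width: 0.0596
t 48.23 tcp [ 0.6457 -0.1219  0.0797] rot [ 3.138e+00 -3.000e-03  7.800e-01] F [ 6.2  0.7 -4.1] w 0.0596 j [-0.27  0.37  1.28  0.    1.49  0.52]
[ 0.07543838 -0.97327065 -0.12469448]
```

```bash
for i in 1 2 3; do :; done; python3 -m creep '[[[0,0,0,4],[0,0,0,4],[0,0,0,0]]]'; python3 -c "
from h import *
st(); print(get_obs()['wrist_torque'])"; python3 -m creep '[[[0,0,0,4],[0,0,0,0],[0,0,0,0]]]'; python3 -c "
from h import *
st(); print(get_obs()['wrist_torque'])"
```

```text
time: 48.6
tool_pos: [0.6457, -0.122, 0.0797]
ee_rot: [3.139, -0.003, 0.642]
wrist_force: [5.7, -0.8, -2.3]
width: 0.0595
t 48.60 tcp [ 0.6457 -0.122   0.0797] rot [ 3.139e+00 -3.000e-03  6.420e-01] F [ 5.7 -0.8 -2.3] w 0.0595 j [-0.27  0.37  1.28  0.    1.49  0.66]
[ 0.06555818 -1.03932858  0.27766169]
time: 48.98
tool_pos: [0.6449, -0.1226, 0.0799]
ee_rot: [3.138, -0.001, 0.575]
wrist_force: [3.9, -2.5, -2.6]
width: 0.0601
t 48.98 tcp [ 0.6449 -0.1226  0.0799] rot [ 3.138e+00 -1.000e-03  5.750e-01] F [ 3.9 -2.5 -2.6] w 0.0601 j [-0.27  0.37  1.28 -0.    1.49  0.72]
[-0.49860726 -0.97387069  1.58119248]
```

```bash
python3 -m creep '[[[0,0,0,4],[0,0,0,0],[0,0,0,0]]]'; python3 -c "
from h import *
st(); print(get_obs()['wrist_torque'])"
```

```text
time: 49.35
tool_pos: [0.6452, -0.1223, 0.0802]
ee_rot: [3.139, -0.003, 0.505]
wrist_force: [4.6, -2.6, -2.7]
width: 0.0615
t 49.35 tcp [ 0.6452 -0.1223  0.0802] rot [ 3.139e+00 -3.000e-03  5.050e-01] F [ 4.6 -2.6 -2.7] w 0.0615 j [-0.27  0.37  1.28 -0.    1.49  0.79]
[-0.26472209 -1.03471621  1.57078387]
```

The torque jumped to 1.6 N·m about 1.14 rad in, so the nut is at its stop. I'll release and check.

```bash
python3 -m creep '[[[0,0,0,0],[0,0,0,0],[0,0,0,0],[0,0,0,0],[0,0,0,0],[0,0,-40,0],[0,0,-50,0],[0,0,-40,0]]]' 1; python3 -m creep '[[[0,0,0,0],[0,0,0,0]]]'; python3 knob.py w5.png; python3 - <<'E'
from h import *
s=snapshot("wrist"); P=fcloud(s); m=(s["depth"]>0)&(np.hypot(P[...,0]-.63,P[...,1]+.232)<.03)&(P[...,2]>.084)&(P[...,2]<.11); q=P[m]
print("start",m.sum(),(q.max(0)+q.min(0))/2,np.ptp(q,0),np.percentile(q[:,2],[5,50,95])); go(.63,-.232,.13)
s=snapshot("top"); P=cloud(s); C=s["color"].min(-1)
m=(np.hypot(P[...,0]-.6055,P[...,1]-.1195)<.095)&(s["depth"]>0)&(C>120); 
k=cv2.connectedComponentsWithStats((m&(abs(P[...,2]-.1245)<.005)).astype(np.uint8))
for i in range(1,k[0]):
    if k[2][i,4]>60: q=P[k[1]==i]; c=(q.max(0)+q.min(0))/2; print("jar",c.round(4),k[2][i,4],"off",np.hypot(c[0]-.6055,c[1]-.1195).round(4),"tilt dz",np.percentile(q[:,2],[5,95]).round(4))
E
```

```text
time: 50.35
tool_pos: [0.6439, -0.122, 0.212]
ee_rot: [3.14, -0.001, 0.501]
wrist_force: [1.2, 0.6, 0.2]
width: 0.0939
time: 50.6
tool_pos: [0.6432, -0.1219, 0.2084]
ee_rot: [-3.14, 0.001, 0.501]
wrist_force: [0.3, -1.2, -0.4]
width: 0.0944
t 50.60 tcp [ 0.6432 -0.1219  0.2084] rot [-3.14e+00  1.00e-03  5.01e-01] F [ 0.3 -1.2 -0.4] w 0.0944 j [-0.27  0.32  1.08 -0.    1.73  0.8 ]
mean [ 0.6466 -0.1228] pca 90.1 rect [ 0.6454 -0.125 ] [0.0168 0.0426] 0.5 n 1166
mean [ 0.6482 -0.121 ] pca 170.6 rect [ 0.6452 -0.1228] [0.069 0.06 ] 36.4 n 3400
nut normal 8 [0.061  0.061  0.0607]
mean [ 0.6445 -0.1761] pca 68.3 rect [ 0.6414 -0.1753] [0.0344 0.0237] 84.3 n 405
mark -89.81046404048914
start 63 [ 0.63153852 -0.22340843  0.08866515] [0.04051779 0.02603993 0.00927633] [0.08404398 0.0857865  0.09245819]
shift [-63.8  90.9  76.8] rows>=2.2 turn 0
jar [0.6634 0.1332 0.1241] 336 off 0.0595 tilt dz [0.1207 0.1261]
jar [0.6188 0.0623 0.1238] 338 off 0.0587 tilt dz [0.1201 0.1261]
jar [0.5926 0.1781 0.1241] 353 off 0.06 tilt dz [0.1203 0.1262]
jar [0.5475 0.1079 0.124 ] 357 off 0.0591 tilt dz [0.1209 0.1265]
```

View pics/w5.png

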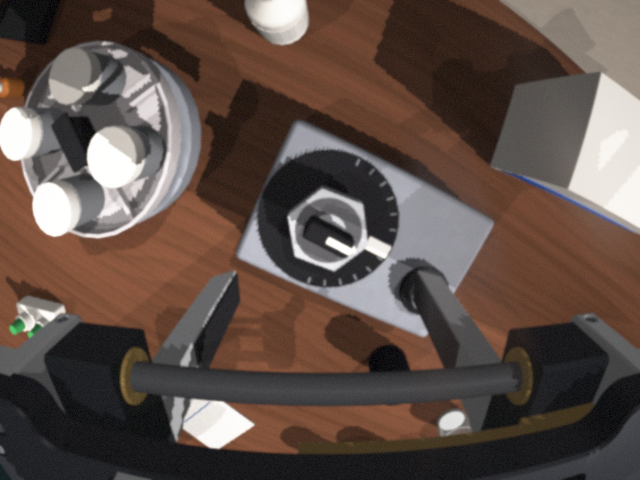

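The knob is still on the mark (90.1–90.5° vs 89.8°) and the nut has turned about 65° onto its stop. All four jars are upright, about 59 mm off centre. Next is the start button.

```bash
python3 -m creep '[[[-32,45.5,0,0],[-32,45.5,0,0],[0,0,0,0],[0,0,0,0],[0,0,0,0],[0,0,0,0]]]' 0; python3 -m creep '[[[0,0,30,0],[0,0,20,0],[0,0,0,0],[0,0,0,0],[0,0,0,0]]]' ; python3 - <<'E'
from h import *
t=dict(np.load("top2.npz")); Q=cloud(t); C=t["color"].astype(int)
v,u=np.mgrid[:480,:640]; m=(np.hypot(u-404,v-208)<12)&(C.mean(-1)>100)&(Q[...,2]>.086); q=Q[m]; print(m.sum(),(q.max(0)+q.min(0))/2,np.ptp(q,0),np.median(q[:,2]))
m=(Q[...,0]>.7)&(Q[...,0]<.95)&(Q[...,1]<-.2)&(Q[...,1]>-.45)&(Q[...,2]>.03); print("box",Q[m].min(0),Q[m].max(0))
st(); go(*((q.max(0)+q.min(0))/2)[:2],np.median(q[:,2])+.003)
E
```

```text
time: 51.5
tool_pos: [0.6316, -0.2312, 0.2098]
ee_rot: [-3.142, -0.0, 0.503]
wrist_force: [-0.2, -0.2, 0.5]
width: 0.0377
time: 52.12
tool_pos: [0.632, -0.2327, 0.1616]
ee_rot: [3.139, -0.002, 0.501]
wrist_force: [0.3, -0.2, 1.0]
width: 0.0006
133 [ 0.51736755 -0.13115369  0.61164113] [0.25654905 0.23444326 1.05098265] 0.09102889755828003
box [ 0.70005953 -0.44240346  0.03004154] [ 0.90332335 -0.20077343  0.15501029]
t 52.12 tcp [ 0.632  -0.2327  0.1616] rot [ 3.139e+00 -2.000e-03  5.010e-01] F [ 0.3 -0.2  1. ] w 0.0006 j [-0.44  0.37  1.11 -0.    1.65  0.63]
shift [ -51.9 -144.3   67.1] rows>=2.7 turn 0
```

```bash
python3 -m creep '[[[-1,1,30,0],[0,0,25,0],[0,0,9,0],[0,0,0,0],[0,0,0,0]]]' 0; python3 -m creep '[[[0,0,3,0],[0,0,2,0],[0,0,0,0],[0,0,0,0]]]'
```

```text
time: 52.75
tool_pos: [0.6318, -0.2344, 0.0976]
ee_rot: [3.139, -0.002, 0.501]
wrist_force: [0.3, 0.2, 0.5]
width: 0.0005
time: 53.25
tool_pos: [0.6313, -0.2341, 0.0914]
ee_rot: [3.14, -0.001, 0.501]
wrist_force: [0.7, -0.1, 2.4]
width: 0.0006
```

```bash
python3 -m creep '[[[0,0,3,0],[0,0,2,0],[0,0,0,0],[0,0,0,0]]]'; python3 -m creep '[[[0,0,2,0],[0,0,1,0],[0,0,0,0],[0,0,0,0]]]'
```

```text
time: 53.75
tool_pos: [0.6313, -0.2341, 0.0864]
ee_rot: [3.14, -0.001, 0.501]
wrist_force: [0.8, -0.6, 4.3]
width: 0.0004
time: 54.25
tool_pos: [0.6314, -0.2342, 0.0862]
ee_rot: [3.139, -0.002, 0.501]
wrist_force: [-2.7, 1.2, 12.7]
width: 0.0007
```

The button has bottomed out at z = 86.2 mm with 12.7 N. I'll retreat and do the final check.

```bash
python3 -m creep '[[[0,0,-20,0],[0,0,-50,0],[0,0,-60,0],[-55,0,0,0],[-55,0,0,0],[-55,0,0,0],[0,0,0,0],[0,0,0,0]]]'; python3 - <<'E'
from h import *
st()
s=snapshot("top"); P=cloud(s); C=s["color"]; save(s,"top4.png",(120,80,520,380),2); d=s["depth"]>0
D=np.hypot(P[...,0]-.6055,P[...,1]-.1195)
m=d&(D<.11)&(abs(P[...,2]-.080)<.003)&(C.min(-1)>100); q=P[m]; print("rim",(q.max(0)+q.min(0))[:2]/2,np.ptp(q,0),np.median(q[:,2]))
k=cv2.connectedComponentsWithStats((d&(D<.095)&(C.min(-1)>120)&(abs(P[...,2]-.1245)<.005)).astype(np.uint8))
for i in range(1,k[0]):
    if k[2][i,4]>60: q=P[k[1]==i]; print("jar",((q.max(0)+q.min(0))/2).round(4))
m=d&(np.hypot(P[...,0]-.6443,P[...,1]+.1225)<.04)&(P[...,2]>.118)&(P[...,2]<.14); axis(P[m][:,:2])
q=P[d&(np.hypot(P[...,0]-.63,P[...,1]+.2324)<.012)]; print("start top",np.median(q[:,2]))
t=dict(np.load("top2.npz")); q=cloud(t); q=q[np.hypot(q[...,0]-.63,q[...,1]+.2324)<.012]; print("before",np.median(q[:,2]))
E
```

```text
time: 55.25
tool_pos: [0.4861, -0.3128, 0.2122]
ee_rot: [-3.14, -0.0, 0.501]
wrist_force: [-0.3, 0.6, 0.5]
width: 0.0007
t 55.25 tcp [ 0.4861 -0.3128  0.2122] rot [-3.14  -0.     0.501] F [-0.3  0.6  0.5] w 0.0007 j [-0.67  0.15  1.29  0.    1.7   0.4 ]
rim [0.60535013 0.12194765] [0.19045248 0.19215051 0.00592437] 0.07928082822427251
jar [0.6631 0.1333 0.124 ]
jar [0.6189 0.0623 0.1238]
jar [0.5925 0.1784 0.1244]
jar [0.5477 0.1081 0.124 ]
mean [ 0.643  -0.1227] pca 89.9 rect [ 0.6433 -0.124 ] [0.0422 0.0155] 90.0 n 120
start top 0.09134481734221267
before 0.09136863993151445
```

View pics/top4.png

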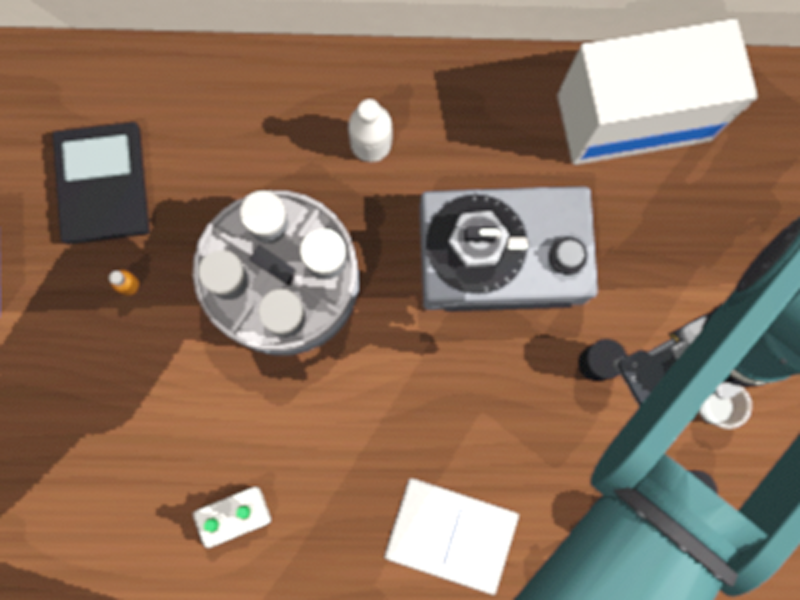

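The final view shows the tray at (276,272) with its four jars, the pointer at (490,235) facing the mark at (517,243), and the button up at (568,255). The bottle, vial and cup are standing, and the robot is clear of everything.

```bash
python3 -c "
from bench import ticket
print(ticket.close_job())"
```

```text
the job is handed in; nothing more can be done
None
```

The shaker job is done and handed in at about 55 s of the 192 s allowed; the hand-in reports no verdict. I fitted the tray on the drive key and stood all four white-lidded jars in its compartments. Then I turned the knob about 60° clockwise to the mark, turned the lock nut clockwise onto its stop, pressed the start button fully and let it go.

**Last checks:**
- **Tray:** home, with the rim top at 79–80 mm, and centred to about 2.5 mm.
- **Jars:** all upright on the tray floor, about 59 mm off centre.
- **Knob:** bar at 89.9° (mod 180) against the mark at about 89.8°.
- **Lock nut:** turned about 1.14 rad, then the torque rose to 1.6 N·m and the fingers slipped on the flats. That means it is at its stop, but I could not read its angle directly.
- **Start button:** bottomed out at 12.7 N and came back up to its starting height of 91.3 mm.
- **Bystanders:** the bottle, vial and cup look to be standing where they were; I did not re-measure their positions.

**What went wrong on the way:**
- My first grip on the tray closed too late and held only the cap; I set the tray down and gripped it again.
- One jar was knocked about 30 mm aside during the run; I found its new position and picked it up from there.

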